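Reset and lock a shop lamp's telescopic boom

ROBOT

A 6-joint arm with a two-finger parallel gripper is mounted at the origin on the work surface. World frame = base frame: x ahead of the robot, y to its left, z up, the work surface at z = 0. Lengths are in mm, angles in rad, forces in N, time in s.
With the tool pointing down it reaches from about 325 to 775 mm from the base axis. Payload 5.5 kg.
Tool frame: the origin (TCP) lies midway between the tips of the shut fingers; the grasp point (between the pads) lies 19 mm behind it; z points along the fingers, y is the direction in which the jaws open and shut (so a half turn about z gives the same grasp; the last joint's range is limited). The gripper opens to 85 mm and grips with 20 to 120 N. Pads are 22 mm wide; open, the fingers measure 114 mm over their backs; the gripper's body (76 mm by 85 mm) begins 54 mm behind the grasp point. The pads swing forward as they close: fully open they stand 13 mm farther back than shut.
Start: joints at [-1.226, 0.091, 1.231, -0, 1.82, -0.057], TCP at [234.646, -552.23, 231.275] pointing down, gripper open.
Joint ranges: [-2.87, 2.87], [-0.86, 2.18], [0.17, 2.46], [-1.51, 4.65], [0.06, 2.69], [-2.65, 2.65]. Speed limits (rad/s): [2.57, 2.57, 3.01, 3.14, 3.14, 3.14].

INTERFACE

Orientations are given as a 3x3 rotation matrix whose columns are the frame's x, y, z axes.
In Python, from station import * gives the robot as it stands.
- The arm moves only by the shell command python3 -m creep 'ROWS' [OPENING]. ROWS is JSON, a list of rows, each a list of 6 numbers: the shift along the tool's x, y, z scaled (see below), then the turn, a rotation vector about the tool's x, y, z scaled (see below). A call has 1 to 20 rows; each row shifts and turns the commanded pose from where the row before left it, along the tool's axes as they then stand; what a row does not reach is not made up. The controller multiplies each number of a shift by 0.02 m and each number of a turn by 0.12 rad. A row lasts 1/12 s, in which the tool goes at most 41.7 mm and 7.16 degrees, less where a joint would pass 70% of its speed; a pose out of reach is approached as far as the arm can. A call with a number of a shift or a turn outside -1 to 1 is refused whole. A call with a gripper value outside its range is refused whole. OPENING is the closure, from -1 (fully open) to 1 (shut), set as the call begins (- or left out, the last holds). The fingers move at their own pace and stop on an object; the grip force is fixed at half the most. Time passes only in rows, so rows that do not move let the fingers close. It gives the time, the measured TCP pose, the force and the opening at its end, in the units of the state.
- get_obs(): the state, without advancing time (a new reading comes with each control period).
- camera(name): name is "scene" or "top"; returns a dict with "image" (420x560x3 uint8, red, green, blue), "fov_y" (degrees; the focal length in pixels is half the picture's height over the tangent of half this angle, whatever the lens; pixels are square), "cx", "cy" (the principal point, pixels), "extrinsics" (4x4, takes a point from camera to world coordinates). Camera axes: x right, y up, looking along -z (the intrinsics and any distortion apply to the point x, -y, -z); pixel columns grow to the right and rows downward; lengths in mm; the calibration is good to about 2 mm. A picture is of the moment at which its call begins. There is no depth.
- job_done(): hands the job in, once; it reports no verdict.
The state is a dict: "clock": time; "joint_positions": joint angles; "qvel": joint speeds; "joint_torque": joint torques, N m; "tool_pos": TCP position; "tool_rot": TCP orientation; "force": force on the tool from outside, world axes, zero at the start; "torque": the same for the moment, N m; "grip_width": opening from 0.0 (shut) to 1.0 (fully open).
Only numpy, scipy, OpenCV 4.12 (cv2) and the standard library are available. Lean on these libraries where they do the work, as an engineer would, in place of code of your own. Each camera call takes 0.05 s, during which the arm holds its last target. There are 200 camera calls.

TASK

Light the vase: flip the lamp's red cam lever open, draw the boom out by its black rubber grip until the round glass shade hangs straight above the middle of the vase's plinth, then flip the lever back over centre, fully home, so that the boom is locked there, and let go. Keep off the glass shade, and leave the vase and the other goods standing where they are.

Things in the scene. Friction and masses are not known exactly. Their poses are not given: they have to be found in the camera images.
- lamp: Desk lamp, fixed: dark foot 140 mm across, 22 high; origin under the foot's centre on the counter, z up, x horizontal, the way the boom points. Its brass post carries, 150 mm up, a slanting brass outer tube, 24 mm across, rising 30 degrees along x, its axis crossing the post's; it reaches 93 mm back. The black clamp collar, 38 mm across, and its ring end 54 mm up the tube from the post's axis.
- lever_hinge (a point): On the lever's hinge axis at the lever bar's mid-height: 22 mm up the tube from the post's axis and 36 mm off the tube's axis, on its upper side. Axes: x along the boom, outwards and 30 degrees up; y horizontal, the lamp's y (its left); z along the hinge axis, square to the boom, upwards.
- lever (a joint): Red cam lever's angle, rad: 0 closed, boom locked, lever over the outer tube pointing along -x of lever_hinge; grows as it swings out towards lever_hinge's +y; 1.57 along +y; stop 1.9. Over centre at 0.4: it takes up to about 5 N at 50 mm radius to push it past there from either side; below, it snaps home, above, it springs out to 1.3 by itself. Beyond 1.3 it is loose, stays where left and the boom is free.
- lever_end (a point): Centre of the lever's round end (17 mm across, 22 tall, along z of lever_hinge), half-way up, 66 mm from the hinge axis. From hinge to end the lever is a straight bar 12 mm thick, 20 mm tall (10 either side of lever_hinge along its z), reaching 75 mm in all; 14 mm of free space lie between bar and outer tube.
- boom (a joint): How far the steel boom (17 mm across) is drawn out of the outer tube, m, 0 to 0.12. Unlocked it slides with about 5 N and stays where it is left; locked it holds against 30 N.
- grip (a point): Centre of the boom's black rubber grip, on the boom's axis, 95 mm + joint boom up the tube from the post's axis: 24 mm across, 36 mm free length between two discs 34 mm across. The glass shade begins 35 mm further along and overhangs it, so come in about square to the boom, the gripper leaning back towards the post.
- shade: Round opal glass shade, a ball 100 mm across on the end of the boom; origin at its centre. Fragile.
- shade_center (a point): Centre of the glass shade, on the boom's axis, 85 mm beyond grip. It must end above the plinth's centre.
- plinth_top (a point): Centre of the top of the fixed dark wooden disc (plinth), 116 mm across, 26 mm high, on the counter in line with the boom; axes as the lamp's, z up.
- vase: Blue ceramic vase, loose, 72 mm across at most, 105 mm high, standing about the middle of the plinth; origin under its foot.
- bottle: Green glass bottle, loose, 68 mm across, 235 mm high, standing on the counter beside the lamp; origin under its foot.
- jug: Copper jug, loose, 80 mm across, 165 mm high, with a brass handle reaching 67 mm from its axis along its +x; origin under its foot.
- mug: Terracotta mug, loose, 78 mm across, 95 mm high, handle to its +y; origin under its foot.
Things that resemble listed ones, but are neither listed nor needed, are in the scene too. Of the things shaped like the part that bears plinth_top, the dark wooden one is meant. Leave any purple look-alike of the mug alone.

How it is judged (in metres and radians):
On the way, in this order (a step that is already met when the one before it is completed fails the run):
1. the lever is flipped open past 1.2 rad, so that the boom is free (value of joint lever above 1.2 rad), for 0.2 s.
2. with the lever still open, the shade is brought above the plinth's centre, within 15 mm (horizontal distance between shade_center and plinth_top below 0.015 m and value of joint lever above 1 rad), for 0.2 s.
3. the lever is flipped back over centre and home, below 0.1 rad (value of joint lever below 0.1 rad), for 0.2 s.
At the end, for the whole second after the job is handed in: the shade's centre is within 15 mm, horizontally, of the plinth's centre and at rest; the lever is closed (below 0.1 rad); vase, bottle, jug and mug stand upright (within 0.3 rad) within 30 mm of where they started (horizontal distance between shade_center and plinth_top below 0.015 m and value of joint lever between -0.1 and 0.1 rad and linear speed of shade below 0.01 m/s and distance of each of vase, bottle, jug, mug from where it was at the start of the episode below 0.03 m and angle between each of vase, bottle, jug, mug's own z axis and vertical below 0.3 rad); the robot touches nothing.
It fails at once if the glass shade is pressed with more than 4 N (contact force between anything else and shade above 4 N).
It fails at once if the vase, bottle, jug or mug is moved more than 30 mm or tipped more than 0.5 rad (distance of any of vase, bottle, jug, mug from where it was at the start of the episode above 0.03 m or angle between any of vase, bottle, jug, mug's own z axis and vertical above 0.5 rad).
It also fails if it takes over 61 s, if anything falls off the work surface, if the arm or the gripper's body presses on something with over 40 N, if the wrist force passes 120 N, or if a joint passes its speed limit or range.

## Working session

There is one attempt and no reset: what is moved stays moved. The work goes in short steps, Python scripts to look and compute and a shell command to move; the robot and the scene stay as the last step left them, time stands still between calls to the robot, and variables do not carry over. Pictures are saved under pics/ and viewed, about 8 in all and at most 12, crops included, and the job is handed in when it is done.

```bash
ls; mkdir -p pics; python3 - <<'E'
from station import *
import cv2,numpy as np
for n in("scene","top"):
    c=camera(n); cv2.imwrite(f"pics/{n}0.png",c["image"][:,:,::-1])
    np.savez(f"{n}0.npz",**c)
    print(n,[ (k,v) for k,v in c.items() if k!="image"])
print(get_obs())
E
```

```text
pics
scene [('fov_y', 48.67300844027936), ('cx', 277.4442541859026), ('cy', 209.28540087738062), ('extrinsics', array([[ 8.38553240e-01, -4.33175793e-01,  3.30434859e-01,
         9.78410680e+02],
       [ 5.44636230e-01,  6.82230337e-01, -4.87783912e-01,
        -5.05474402e+02],
       [-1.41365020e-02,  5.88999575e-01,  8.08009690e-01,
         1.03669128e+03],
       [ 0.00000000e+00,  0.00000000e+00,  0.00000000e+00,
         1.00000000e+00]]))]
top [('fov_y', 52.027020586603584), ('cx', 282.044429616265), ('cy', 206.5470211744152), ('extrinsics', array([[ 1.26674977e-02,  9.85382068e-01, -1.69887358e-01,
         4.39665806e+02],
       [-9.99917072e-01,  1.28775412e-02,  1.34506547e-04,
         2.67946038e+01],
       [ 2.32027179e-03,  1.69871566e-01,  9.85463479e-01,
         1.14065421e+03],
       [ 0.00000000e+00,  0.00000000e+00,  0.00000000e+00,
         1.00000000e+00]]))]
{'clock': 0.1, 'joint_positions': array([-1.22569745e+00,  9.17993273e-02,  1.23179896e+00, -1.81178598e-05,
        1.81984944e+00, -5.66860518e-02]), 'qvel': array([-1.35138355e-03,  1.74509442e-04, -1.89045321e-03, -6.37848055e-05,
       -3.66088840e-04,  1.10812035e-03]), 'joint_torque': array([ 5.20280271e-03, -4.60217965e+01, -4.19218934e+01,  2.49362984e-04,
        1.06311074e-02,  1.38655815e-05]), 'tool_pos': array([ 234.54323985, -551.95593406,  230.23562492]), 'tool_rot': array([[ 9.20366210e-01,  3.91057060e-01, -6.44076485e-04],
       [ 3.91057581e-01, -9.20364570e-01,  1.73976364e-03],
       [ 8.75616793e-05, -1.85309066e-03, -9.99998279e-01]]), 'force': array([-0.34334752, -0.67602293, -0.56727599]), 'torque': array([-0.01214789,  0.01906067, -0.06614753]), 'grip_width': 1.002078613859773}
```

View pics/scene0.png

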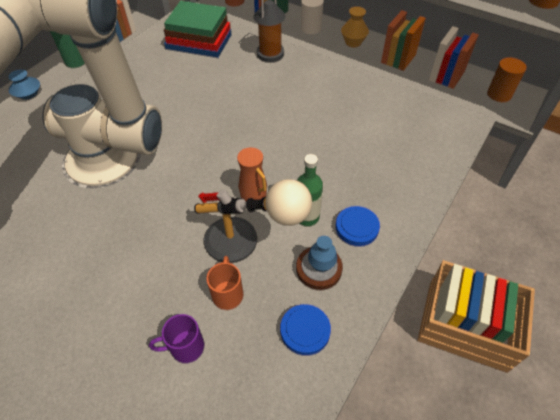

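View pics/top0.png

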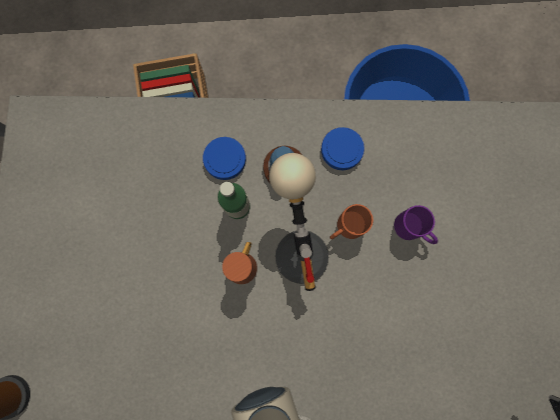

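Scene view: the lamp foot is at (230,238), shade (288,202), lever (208,197), and plinth (320,266) with the vase on it. The two blue discs are decoys. Top view: foot (302,256), shade (293,176), plinth (285,165), lever (307,270). Next I'll look at enlarged crops.

```bash
python3 - <<'E'
import cv2,numpy as np
s=cv2.imread("pics/scene0.png")[140:295,180:360]; t=cv2.imread("pics/top0.png")[135:300,215:375]
a=cv2.resize(s,None,fx=2.2,fy=2.2*1.6/1.6,interpolation=cv2.INTER_CUBIC)
b=cv2.resize(t,None,fx=2.4,fy=2.4,interpolation=cv2.INTER_CUBIC)
h=max(a.shape[0],b.shape[0]);p=lambda m:cv2.copyMakeBorder(m,0,h-m.shape[0],0,0,0)
o=np.hstack([p(a),p(b)]);print(o.shape);cv2.imwrite("pics/crop.png",o)
S=cv2.imread("pics/scene0.png");T=cv2.imread("pics/top0.png")
hs=cv2.cvtColor(S,40);ht=cv2.cvtColor(T,40)
print("foot",hs[250,225],hs[245,215],ht[265,285],ht[250,318],"counter",hs[290,270],ht[290,260],"plinth",hs[276,303],ht[170,268],"shade",hs[202,288],ht[176,293],"shadow",ht[205,245])
E
```

```text
(396, 780, 3)
foot [15 19 82] [24 16 79] [60 11 46] [30  4 67] counter [ 18  43 161] [ 18  35 133] plinth [ 10 172 104] [ 10 116  68] shade [ 28  41 238] [ 35  42 193] shadow [38 44 64]
```

View pics/crop.png

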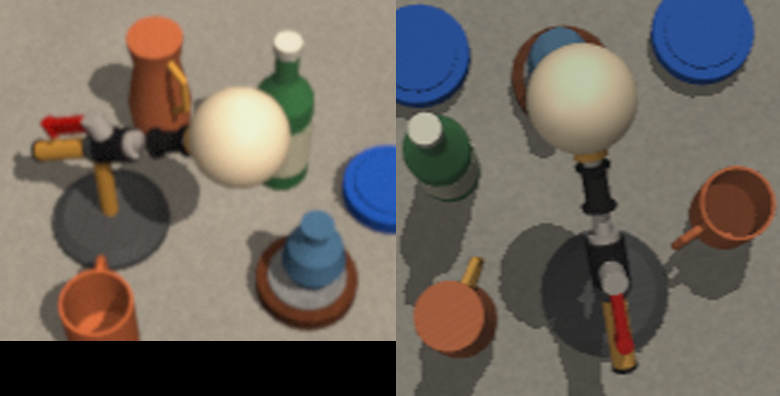

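```bash
cat > h.py <<'E'
import cv2,numpy as np
from scipy.optimize import least_squares
from scipy.spatial.transform import Rotation as R
def load(n): return dict(np.load(n+".npz"))
def ray(c,p):
    p=np.atleast_2d(p).astype(float); f=210/np.tan(np.radians(float(c["fov_y"]))/2); E=c["extrinsics"]
    d=np.c_[(p[:,0]-c["cx"])/f,-(p[:,1]-c["cy"])/f,-np.ones(len(p))]@E[:3,:3].T
    return E[:3,3],d/np.linalg.norm(d,axis=1)[:,None]
def onz(c,p,z):
    o,d=ray(c,p); return (o+d*((z-o[2])/d[:,2])[:,None])[:,:2]
def tri(rs):
    A=sum(np.eye(3)-np.outer(d,d) for o,d in rs); b=sum((np.eye(3)-np.outer(d,d))@o for o,d in rs)
    return np.linalg.solve(A,b)
def proj(c,P):
    f=210/np.tan(np.radians(float(c["fov_y"]))/2); E=c["extrinsics"]; q=(np.atleast_2d(P)-E[:3,3])@E[:3,:3]
    return np.c_[c["cx"]+f*q[:,0]/-q[:,2],c["cy"]-f*q[:,1]/-q[:,2]]
def big(m,roi):
    x0,y0,x1,y1=roi; k=np.zeros(m.shape,np.uint8); k[y0:y1,x0:x1]=m[y0:y1,x0:x1]*255
    n,l,s,_=cv2.connectedComponentsWithStats(k); i=1+np.argmax(s[1:,4])
    return cv2.findContours((l==i).astype(np.uint8),0,1)[0][0]
E
python3 - <<'E'
from h import *
hsv=lambda c:[x.astype(int) for x in cv2.split(cv2.cvtColor(c["image"],cv2.COLOR_RGB2HSV))]
s,t=load("scene0"),load("top0")
def disc(c,cnt,r,h):
    p=cv2.convexHull(cnt)[:,0]; p=p.astype(float); 
    g0=onz(c,p,0);gt=onz(c,p,h); cam=c["extrinsics"][:2,3]
    m=gt.mean(0)
    def res(v):  # outer silhouette: far edge is top rim, near edge bottom rim
        near=((g0-v)@(cam-v))>0
        return np.where(near,np.linalg.norm(g0-v,axis=1),np.linalg.norm(gt-v,axis=1))-r
    q=least_squares(res,m,loss="soft_l1",f_scale=1.5); return q.x,np.sqrt(np.mean(q.fun**2))
H,S,V=hsv(t)
print("foot top",disc(t,big((S<30)&(V<85),(270,220,335,295)),70,22))
print("plinth top partial",cv2.boundingRect(big((H<15)&(S>90)&(V>40),(255,140,310,200))))
sh=big((H>15)&(H<45)&(V>120)&(S<110)&(S>30)&(V>140),(265,145,325,205)); ct=cv2.minEnclosingCircle(sh)
H,S,V=hsv(s)
print("foot scene",disc(s,big((S<38)&(V<115),(195,205,265,268)),70,22))
print("plinth scene",disc(s,big((H<18)&(S>120)&(V<150),(285,235,350,295)),58,26))
sh2=big((H>15)&(H<45)&(V>175)&(S<110),(260,175,316,228)); cs=cv2.minEnclosingCircle(sh2)
print(ct,cs)
P=tri([tuple(map(np.squeeze,ray(t,ct[0]))),tuple(map(np.squeeze,ray(s,cs[0])))]);print("shade",P, proj(t,P),proj(s,P))
E
```

```text
foot top (array([500.95289136, -22.61328082]), np.float64(14.102003715134327))
plinth top partial (263, 147, 15, 34)
foot scene (array([503.17322861, -29.13661197]), np.float64(4.3507916203549))
plinth scene (array([742.22388328,  23.0206897 ]), np.float64(4.246925312213115))
((292.0, 171.5), 21.28976821899414) ((290.73541259765625, 199.2178955078125), 22.025482177734375)
shade [667.83055319   5.84065957 252.72642442] [[292.30180154 171.82910519]] [[291.16651136 199.10135014]]
```

```bash
python3 - <<'E'
from h import *
s,t=load("scene0"),load("top0")
P=tri([tuple(map(np.squeeze,ray(t,(292.5,175.8)))),tuple(map(np.squeeze,ray(s,(288.6,201.8))))]);print("shade",P,proj(t,P),proj(s,P))
F=onz(t,(302.1,257.1),20)[0];print("foot",F)
F=(F+[503.2,-29.1])/2; pl=np.array([742.2,23.])
u=P[:2]-F;v=pl-F;print(F,np.linalg.norm(u),np.degrees(np.arctan2(u[1],u[0])),np.linalg.norm(v),np.degrees(np.arctan2(v[1],v[0])))
a=np.linspace(0,2*np.pi,120)
out=[]
for c,(x0,y0,w,h) in((s,(190,150,170,150)),(t,(250,130,100,170))):
    k=3.3;im=cv2.resize(c["image"][y0:y0+h,x0:x0+w,::-1],None,fx=k,fy=k)if c is s else cv2.resize(c["image"][y0:y0+h,x0:x0+w,::-1],None,fx=2.3,fy=2.3)
    k=im.shape[0]/h
    for (ctr,r,z,col) in((F,70,22,(0,255,255)),(F,70,0,(0,200,0)),(pl,58,26,(255,255,0)),(pl,58,0,(255,0,255))):
        q=proj(c,np.c_[ctr[0]+r*np.cos(a),ctr[1]+r*np.sin(a),0*a+z])
        cv2.polylines(im,[np.int32((q-[x0,y0]+.5)*k)],True,col,1)
    f=210/np.tan(np.radians(float(c["fov_y"]))/2);q=proj(c,P)[0];d=np.linalg.norm(P-c["extrinsics"][:3,3])
    cv2.circle(im,tuple(int(e) for e in (q-[x0,y0]+.5)*k),int(f*50/d*k),(0,0,255),1)
    out.append(im)
h=max(i.shape[0] for i in out);o=np.hstack([cv2.copyMakeBorder(i,0,h-i.shape[0],0,0,0) for i in out]);print(o.shape);cv2.imwrite("pics/ov.png",o)
E
```

```text
shade [662.16965212   4.9592667  240.22893868] [[292.53899609 175.8424643 ]] [[288.65579315 201.78525867]]
foot [500.65695524 -26.99256182]
[501.92847762 -28.04628091] 163.6050126956533 11.638682325992166 245.6341329341363 11.994294246529998
(495, 791, 3)
```

View pics/ov.png

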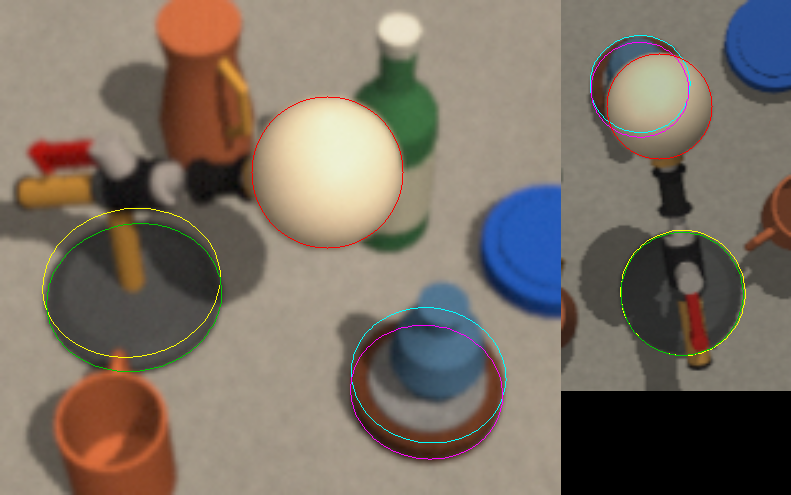

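The overlay shows the shade circle fits well. The foot fits to about 2 mm, and the plinth's true centre sits slightly nearer the camera, at about (744,20). The boom heading is about 11.5° and it needs roughly 95 mm of travel. Next is a helper that converts hinge-frame targets into tool-axis units.

```bash
cat > plan.py <<'E'
from h import *
from station import *
import sys
psi=np.radians(11.5); u=np.array([np.cos(psi),np.sin(psi),0]); l=np.array([-u[1],u[0],0]); k=np.array([0,0,1.])
xb=u*np.cos(np.pi/6)+k*.5; n=-u*.5+k*np.cos(np.pi/6)
post=np.array([502.5,-28.5,150]); hinge=post+22*xb+36*n
Rt=np.c_[xb,-l,-n]
def hf(p): return (np.asarray(p)-hinge)@np.c_[xb,l,n]
def show(*goals):
    o=get_obs(); p=o["tool_pos"];Rc=o["tool_rot"]
    print("t",o["clock"],"hinge-frame",hf(p).round(1),"pos",p.round(1),"F",o["force"].round(1),"w",round(o["grip_width"],2))
    print("turn units",((R.from_matrix(Rc).inv()*R.from_matrix(Rt)).as_rotvec()/.12).round(2))
    for g in goals:
        w=hinge+np.c_[xb,l,n]@np.asarray(g,float); print(g,"world",w.round(0),"shift units",((w-p)@Rc/20).round(2)); p=w
if __name__=="__main__": show(*eval(sys.argv[1]))
E
python3 plan.py '[(-58,-40,90)]'; python3 - <<'E'
from plan import *
t=load("top0")
for nme,p,z in(("bottle",(228,188),235),("jug",(239,267),165),("mug",(354,220),90)):
    w=onz(t,p,z)[0];print(nme,w.round(),((w-post[:2])@np.c_[u,l][:2]).round())
E
```

```text
t 0.1 hinge-frame [-299.7 -459.5  217. ] pos [ 234.5 -552.   230.2] F [-0.3 -0.7 -0.6] w 1.0
turn units [-0.45  4.35  1.63]
(-58, -40, 90) world [418. -86. 241.] shift units [ 17.55 -17.83  -0.51]
bottle [635. 143.] [164. 142.]
jug [469. 122.] [ -3. 154.]
mug [ 589. -151.] [  61. -138.]
```

```bash
python3 -m creep '[[0.88,-0.89,-0.2,0,0,0],[0.88,-0.89,-0.2,0,0,0],[0.88,-0.89,-0.2,0,0,0],[0.88,-0.89,-0.2,0,0,0],[0.88,-0.89,-0.2,0,0,0],[0.88,-0.89,-0.2,0,0,0],[0.88,-0.89,-0.2,0,0,0],[0.88,-0.89,-0.2,0,0,0],[0.88,-0.89,-0.2,0,0,0],[0.88,-0.89,-0.2,0,0,0],[0.88,-0.89,-0.2,0,0,0],[0.88,-0.89,-0.2,0,0,0],[0.88,-0.89,-0.2,0,0,0],[0.88,-0.89,-0.2,0,0,0],[0.88,-0.89,-0.2,0,0,0],[0.88,-0.89,-0.2,0,0,0],[0.88,-0.89,-0.2,0,0,0],[0.88,-0.89,-0.2,0,0,0],[0.88,-0.89,-0.2,0,0,0],[0.88,-0.89,-0.2,0,0,0]]' 1
python3 -m creep '[[0,0,0,-0.09,0.87,0.33],[0,0,0,-0.09,0.87,0.33],[0,0,0,-0.09,0.87,0.33],[0,0,0,-0.09,0.87,0.33],[0,0,0,-0.09,0.87,0.33],[0,0,0,0,0,0],[0,0,0,0,0,0]]'
python3 plan.py '[(-58,-40,60),(-58,-40,-6)]'
```

```text
clock: 1.77
tool_pos: [419.5, -85.7, 311.1]
tool_rot: [[0.92, 0.391, -0.0], [0.391, -0.92, 0.0], [-0.0, -0.0, -1.0]]
force: [0.2, -0.6, 1.2]
grip_width: -0.001
clock: 2.35
tool_pos: [418.3, -87.4, 310.8]
tool_rot: [[0.85, 0.196, 0.49], [0.171, -0.981, 0.096], [0.499, 0.002, -0.867]]
force: [1.1, 0.0, -0.0]
grip_width: 0.004
t 2.35 hinge-frame [-23.2 -41.  150.4] pos [418.3 -87.4 310.8] F [ 1.1  0.  -0. ] w 0.0
turn units [ 0.03  0.01 -0.02]
(-58, -40, 60) world [433. -83. 215.] shift units [-1.73 -0.06  4.52]
(-58, -40, -6) world [465. -77. 158.] shift units [ 0.   -0.01  3.3 ]
```

```bash
python3 -m creep '[[-0.58,0,0.9,0,0,0],[-0.58,0,0.9,0,0,0],[-0.58,0,0.9,0,0,0],[0,0,0.9,0,0,0],[0,0,0.9,0,0,0],[0,0,0.8,0,0,0],[0,0,0.8,0,0,0],[0,0,0.8,0,0,0],[0,0,0.5,0,0,0],[0,0,0.4,0,0,0],[0,0,0,0,0,0],[0,0,0,0,0,0]]'
python3 plan.py '[(-58,0,-6),(-25,55,-6)]'
cat > look.py <<'E'
from plan import *
n=sys.argv[1]; a,b=camera("scene"),camera("top")
np.savez("scene_"+n,**a);np.savez("top_"+n,**b)
A=cv2.resize(a["image"][130:310,170:360,::-1],(418,396),interpolation=2);B=cv2.resize(b["image"][130:310,210:380,::-1],(374,396),interpolation=2)
cv2.imwrite(f"pics/{n}.png",np.hstack([A,B]))
E
python3 look.py a
```

```text
clock: 3.35
tool_pos: [466.6, -77.3, 158.9]
tool_rot: [[0.849, 0.199, 0.489], [0.172, -0.98, 0.099], [0.499, 0.001, -0.866]]
force: [0.2, 0.2, -0.7]
grip_width: -0.001
t 3.35 hinge-frame [-56.5 -40.7  -5.8] pos [466.6 -77.3 158.9] F [ 0.2  0.2 -0.7] w -0.0
turn units [ 0.01  0.01 -0.  ]
(-58, 0, -6) world [457. -38. 158.] shift units [-0.08 -2.03  0.01]
(-25, 55, -6) world [474.  22. 174.] shift units [ 1.65 -2.75 -0.  ]
```

View pics/a.png

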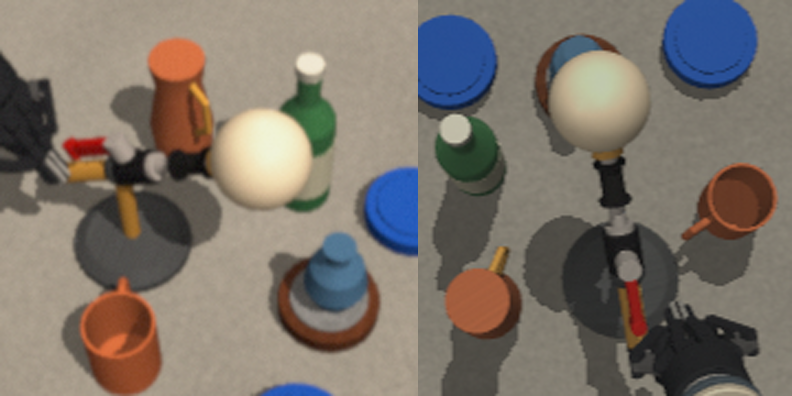

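The closed fingertips stand on the lever's -y side beside its end (top crop about 660,335), clear of the tube. I'll push it open.

```bash
python3 -m creep '[[0,-0.4,0,0,0,0],[0,-0.4,0,0,0,0],[0,-0.4,0,0,0,0],[0,-0.4,0,0,0,0],[0,-0.4,0,0,0,0],[0.1,-0.4,0,0,0,0],[0.2,-0.4,0,0,0,0],[0.25,-0.4,0,0,0,0],[0.25,-0.4,0,0,0,0],[0.25,-0.4,0,0,0,0],[0.25,-0.4,0,0,0,0],[0.25,-0.4,0,0,0,0],[0.2,-0.2,0,0,0,0],[0,0,0,0,0,0],[0,0,0,0,0,0],[0,0,0,0,0,0]]'
python3 plan.py '[(-28,55,-6)]'; python3 look.py b
```

```text
clock: 4.78
tool_pos: [476.1, 26.6, 176.0]
tool_rot: [[0.849, 0.198, 0.49], [0.172, -0.98, 0.098], [0.5, 0.001, -0.866]]
force: [0.1, 0.0, -0.6]
grip_width: 0.0
t 4.7833 hinge-frame [-21.8  59.2  -6. ] pos [476.1  26.6 176. ] F [ 0.1  0.  -0.6] w 0.0
turn units [ 0.01 -0.   -0.01]
(-28, 55, -6) world [472.  21. 173.] shift units [-0.31  0.21 -0.  ]
```

View pics/b.png

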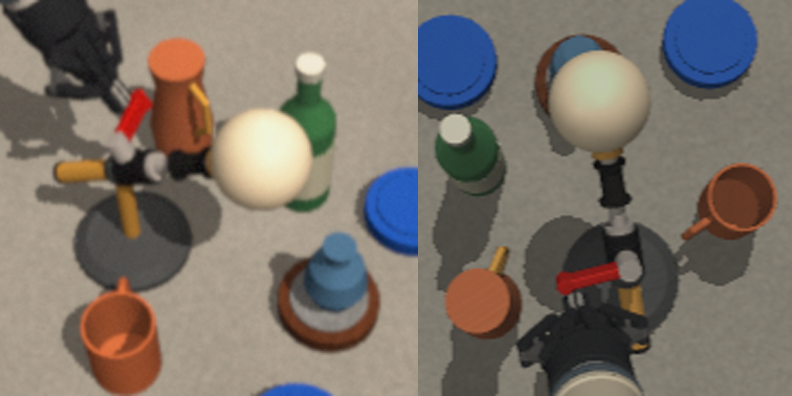

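The lever stands open at about 1.45 rad (top crop: hinge 628,268, end 563,283). Retract, open the fingers and go above the grip.

```bash
python3 -m creep '[[-0.6,0,0,0,0,0],[-0.6,0,-0.3,0,0,0],[0,0,-1,0,0,0],[0,0,-1,0,0,0],[0,0,-1,0,0,0],[0,0,-1,0,0,0],[0,0,-1,0,0,0],[0,0,-1,0,0,0],[0,0,0,0,0,0]]' -1
python3 -c "
from plan import *
print('shade hf',hf([662.2,5,240.2]))
show((79,0,110),(79,0,-54))"
```

```text
clock: 5.63
tool_pos: [419.4, 7.4, 283.7]
tool_rot: [[0.856, 0.199, 0.477], [0.173, -0.98, 0.099], [0.487, -0.002, -0.873]]
force: [1.2, 1.1, 0.8]
grip_width: 0.996
shade hf [164.41179099   0.98841848 -39.47090914]
t 5.6333 hinge-frame [-19.5  51.7 116.9] pos [419.4   7.4 283.7] F [1.2 1.1 0.8] w 1.0
turn units [-0.01  0.12 -0.01]
(79, 0, 110) world [517. -26. 327.] shift units [4.93 2.58 0.27]
(79, 0, -54) world [597.  -9. 185.] shift units [0.12 0.01 8.2 ]
```

```bash
python3 -m creep '[[0.82,0.43,0,0,0.02,0],[0.82,0.43,0,0,0.02,0],[0.82,0.43,0,0,0.02,0],[0.82,0.43,0,0,0.02,0],[0.82,0.43,0,0,0.02,0],[0.82,0.43,0,0,0.02,0],[0,0,0,0,0,0],[0,0,0,0,0,0]]' -1
python3 -c "
from plan import *
show((79,0,0),(79,0,-54))"
```

```text
clock: 6.3
tool_pos: [513.7, -25.7, 325.5]
tool_rot: [[0.853, 0.2, 0.482], [0.171, -0.98, 0.103], [0.493, -0.005, -0.87]]
force: [-0.3, 0.5, 0.2]
grip_width: 1.0
t 6.3 hinge-frame [ 75.8   0.5 110.2] pos [513.7 -25.7 325.5] F [-0.3  0.5  0.2] w 1.0
turn units [-0.04  0.07 -0.02]
(79, 0, 0) world [571. -15. 232.] shift units [0.21 0.05 5.51]
(79, 0, -54) world [597.  -9. 185.] shift units [0.02 0.01 2.7 ]
```

```bash
python3 -m creep '[[0.2,0.05,0.9,0,0,0],[0,0,0.9,0,0,0],[0,0,0.9,0,0,0],[0,0,0.8,0,0,0],[0,0,0.7,0,0,0],[0,0,0.7,0,0,0],[0,0,0.6,0,0,0],[0,0,0.5,0,0,0],[0,0,0.5,0,0,0],[0,0,0.5,0,0,0],[0,0,0.5,0,0,0],[0,0,0.4,0,0,0],[0,0,0.3,0,0,0],[0,0,0,0,0,0],[0,0,0,0,0,0]]' -1
python3 -c "
from plan import *
show((79,0,-54))"; python3 look.py c
```

```text
clock: 7.55
tool_pos: [596.7, -8.8, 186.0]
tool_rot: [[0.852, 0.201, 0.483], [0.172, -0.98, 0.103], [0.494, -0.004, -0.869]]
force: [-0.1, -0.1, 0.5]
grip_width: 1.0
t 7.55 hinge-frame [ 79.4   0.5 -53. ] pos [596.7  -8.8 186. ] F [-0.1 -0.1  0.5] w 1.0
turn units [-0.04  0.05 -0.01]
(79, 0, -54) world [597.  -9. 185.] shift units [-0.02  0.03  0.05]
```

View pics/c.png

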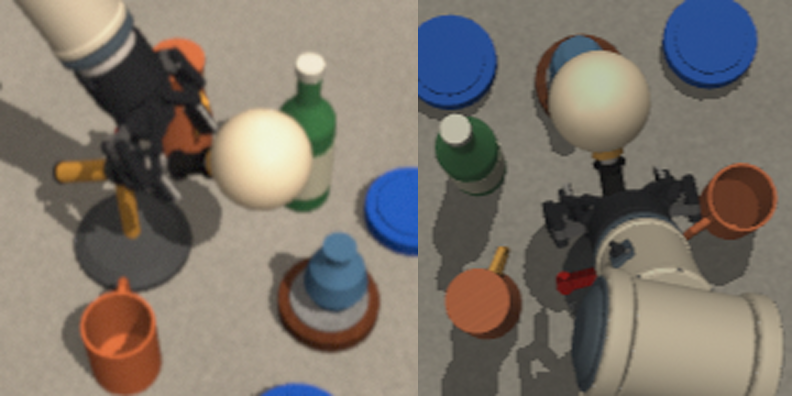

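The open jaws straddle the boom at the grip (top crop about 612,190), clear of the shade and bottle. The lever is still open. Closing.

```bash
python3 -m creep '[[0,0,0,0,0,0],[0,0,0,0,0,0],[0,0,0,0,0,0],[0,0,0,0,0,0],[0,0,0,0,0,0],[0,0,0,0,0,0],[0,0,0,0,0,0],[0,0,0,0,0,0]]' 1
python3 plan.py '[]'
```

```text
clock: 8.32
tool_pos: [596.6, -8.6, 186.7]
tool_rot: [[0.852, 0.201, 0.484], [0.172, -0.98, 0.103], [0.495, -0.005, -0.869]]
force: [-4.4, 0.7, 3.6]
grip_width: 0.26
t 8.3167 hinge-frame [ 79.6   0.7 -52.3] pos [596.6  -8.6 186.7] F [-4.4  0.7  3.6] w 0.26
turn units [-0.04  0.05 -0.01]
```

```bash
python3 -m creep '[[0.3,0,0,0,0,0],[0.4,0,0,0,0,0],[0.4,0,0,0,0,0],[0.4,0,0,0,0,0],[0.4,0,0,0,0,0],[0.4,0,-0.01,0,0,0],[0.4,0,-0.01,0,0,0],[0.4,0,-0.01,0,0,0],[0.4,0,-0.01,0,0,0],[0.4,0,0,0,0,0],[0.3,0,0,0,0,0],[0.2,0,0,0,0,0],[0,0,0,0,0,0],[0,0,0,0,0,0],[0,0,0,0,0,0]]'
python3 plan.py '[]'; python3 look.py d
```

```text
clock: 9.57
tool_pos: [671.3, 6.5, 230.6]
tool_rot: [[0.852, 0.201, 0.484], [0.172, -0.98, 0.103], [0.495, -0.005, -0.869]]
force: [-2.7, 0.6, 2.2]
grip_width: 0.258
t 9.5667 hinge-frame [167.6   0.6 -52.3] pos [671.3   6.5 230.6] F [-2.7  0.6  2.2] w 0.26
turn units [-0.04  0.05 -0.01]
```

View pics/d.png

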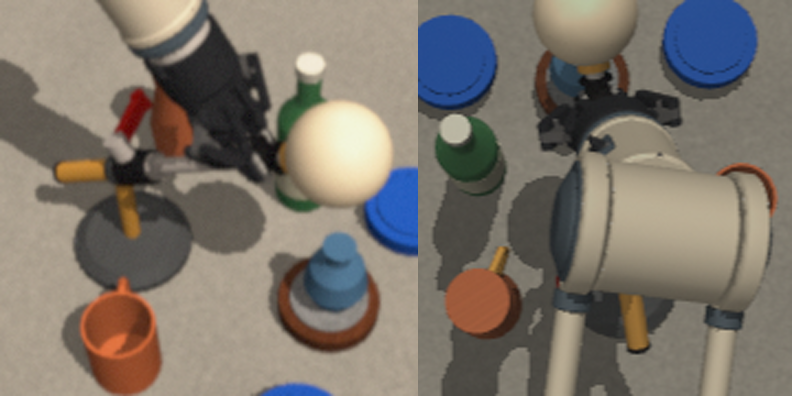

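The boom slid out with the grip, and the lever is still open. The shade is now at scene crop (338,153) and top crop (585,12). Measure the remaining offset.

```bash
python3 - <<'E'
from plan import *
s,t=load("scene_d"),load("top_d")
def shade(c,roi):
    x0,y0,x1,y1=roi; H,S,V=[x.astype(int) for x in cv2.split(cv2.cvtColor(c["image"],cv2.COLOR_RGB2HSV))]
    k=big((H>15)&(H<45)&(S>30)&(S<130)&(V>95 if c is t else V>175),roi)
    return cv2.minEnclosingCircle(k)
print(shade(s,(296,170,352,230)))
for ps,pt in(((323.6,199.5),(285.9,135.5)),):
    P=tri([tuple(map(np.squeeze,ray(s,ps))),tuple(map(np.squeeze,ray(t,pt)))]);print("shade tri",P.round(1),proj(s,P),proj(t,P))
h=hf(P);print("hf",h, "kinematic shade",(hinge+xb*(164.4+88)-36*n).round(1))
# plinth: brown mask column extents per view
for c,roi in((s,(280,235,345,295)),(t,(255,140,312,200))):
    H,S,V=[x.astype(int) for x in cv2.split(cv2.cvtColor(c["image"],cv2.COLOR_RGB2HSV))]
    k=cv2.convexHull(big((H<18)&(S>100)&(V>35),roi))[:,0]
    i=[k[:,0].argmin(),k[:,0].argmax(),k[:,1].argmin(),k[:,1].argmax()];print("extents",k[i].tolist())
for c in((s),(t)):
    for ctr in((742.2,23),(744,20)):
        a=np.linspace(0,6.283,200)
        q=np.vstack([proj(c,np.c_[ctr[0]+58*np.cos(a),ctr[1]+58*np.sin(a),0*a+z]) for z in(0,26)])
        print(ctr,q.min(0).round(1),q.max(0).round(1), "toprim",q[200:].min(0).round(1),q[200:].max(0).round(1))
E
```

```text
((326.2656555175781, 197.30162048339844), 23.4116153717041)
shade tri [736.9  20.2 284.2] [[323.85476312 199.42204165]] [[286.07050726 135.69778673]]
hf [252.39798645   1.00183817 -39.44914306] kinematic shade [735.4  18.9 287.2]
extents [[296, 268], [341, 262], [309, 248], [320, 289]]
extents [[264, 173], [272, 178], [269, 153], [269, 181]]
(742.2, 23) [295.8 242.8] [342.8 288.6] toprim [296.  242.8] [342.8 283.7]
(744, 20) [295.8 243.9] [342.9 289.9] toprim [296.  243.9] [342.9 285. ]
(742.2, 23) [262.2 145. ] [305.6 189.1] toprim [262.2 145. ] [305.6 187.1]
(744, 20) [263.4 144.4] [306.8 188.5] toprim [263.4 144.4] [306.8 186.4]
```

The shade is at about (736,20) and the plinth centre at about (743,21), so pull 8 mm more. Then open, back off square to the boom, and go for the lever.

```bash
python3 -m creep '[[0.2,0,0,0,0,0],[0.2,0,0,0,0,0],[0,0,0,0,0,0],[0,0,0,0,0,0],[0,0,0,0,0,0],[0,0,0,0,0,0]]'
python3 plan.py '[]'
python3 -m creep '[[0,0,0,0,0,0],[0,0,0,0,0,0],[0,0,0,0,0,0],[0,0,0,0,0,0],[0,0,0,0,0,0],[0,0,0,0,0,0],[0,0,-0.4,0,0,0],[0,0,-0.7,0,0,0],[0,0,-1,0,0,0],[0,0,-1,0,0,0],[0,0,-1,0,0,0],[0,0,-1,0,0,0],[0,0,-1,0,0,0],[0,0,-1,0,0,0],[0,0,-1,0,0,0],[0,0,0,0,0,0],[0,0,0,0,0,0]]' -1
python3 plan.py '[(32,62,90),(32,62,-6)]'
```

```text
clock: 10.17
tool_pos: [677.8, 7.7, 234.5]
tool_rot: [[0.852, 0.201, 0.484], [0.172, -0.98, 0.103], [0.494, -0.004, -0.869]]
force: [-5.8, 0.6, 2.9]
grip_width: 0.258
t 10.1667 hinge-frame [175.3   0.6 -52.4] pos [677.8   7.7 234.5] F [-5.8  0.6  2.9] w 0.26
turn units [-0.04  0.05 -0.01]
clock: 11.58
tool_pos: [599.5, -9.2, 378.3]
tool_rot: [[0.849, 0.2, 0.488], [0.172, -0.98, 0.102], [0.499, -0.002, -0.867]]
force: [0.5, -0.8, -0.6]
grip_width: 0.999
t 11.5833 hinge-frame [177.8  -0.4 112.3] pos [599.5  -9.2 378.3] F [ 0.5 -0.8 -0.6] w 1.0
turn units [-0.02  0.01 -0.01]
(32, 62, 90) world [474.  29. 286.] shift units [-7.29 -3.11  1.13]
(32, 62, -6) world [521.  39. 203.] shift units [0.01 0.01 4.8 ]
```

```bash
python3 -m creep '[[-0.8,-0.34,0,0,0,0],[-0.8,-0.34,0,0,0,0],[-0.8,-0.34,0,0,0,0],[-0.8,-0.34,0,0,0,0],[-0.8,-0.34,0,0,0,0],[-0.8,-0.34,0,0,0,0],[-0.8,-0.34,0,0,0,0],[-0.8,-0.34,0,0,0,0],[-0.8,-0.35,0.1,0,0,0],[0,0,0.5,0,0,0],[0,0,0.5,0,0,0],[0,0,0,0,0,0]]' 1
python3 plan.py '[(32,62,-6)]'; python3 look.py e
```

```text
clock: 12.58
tool_pos: [475.7, 28.8, 281.3]
tool_rot: [[0.854, 0.201, 0.48], [0.172, -0.98, 0.103], [0.491, -0.006, -0.871]]
force: [-0.0, -0.6, 0.2]
grip_width: 0.0
t 12.5833 hinge-frame [30.8 61.5 85.1] pos [475.7  28.8 281.3] F [-0.  -0.6  0.2] w 0.0
turn units [-0.05  0.09 -0.01]
(32, 62, -6) world [521.  39. 203.] shift units [ 0.11 -0.    4.56]
```

View pics/e.png

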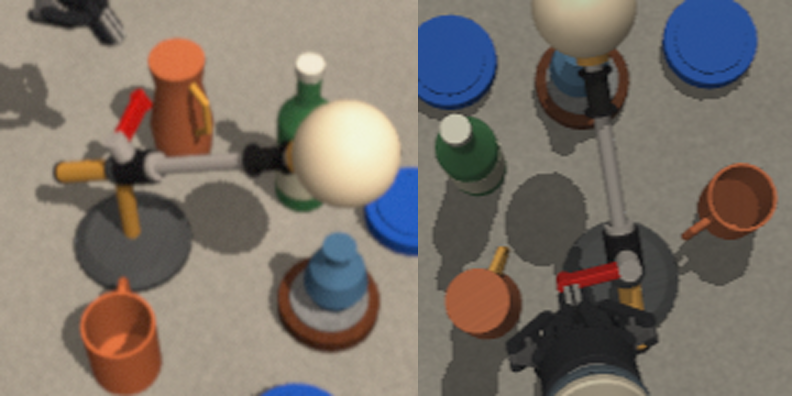

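The shade now hangs over the plinth, the lever is still open, and the goods stand undisturbed. Descend on the lever's far side and sweep it home.

```bash
python3 -m creep '[[0.1,0,0.7,0,0.05,0],[0,0,0.7,0,0.04,0],[0,0,0.7,0,0,0],[0,0,0.7,0,0,0],[0,0,0.7,0,0,0],[0,0,0.6,0,0,0],[0,0,0.4,0,0,0],[0,0,0,0,0,0]]' 1
python3 plan.py '[(-14,60,-6),(-41,46,-6),(-53,32,-6),(-59,20,-6)]'
```

```text
clock: 13.35
tool_pos: [521.3, 38.4, 206.0]
tool_rot: [[0.848, 0.201, 0.49], [0.171, -0.98, 0.105], [0.501, -0.005, -0.865]]
force: [0.9, 0.0, -0.0]
grip_width: 0.0
t 13.35 hinge-frame [33.5 61.8 -3.4] pos [521.3  38.4 206. ] F [ 0.9  0.  -0. ] w 0.0
turn units [-0.04 -0.01 -0.01]
(-14, 60, -6) world [483.  29. 180.] shift units [-2.38  0.1   0.13]
(-41, 46, -6) world [463.  10. 166.] shift units [-1.35  0.7  -0.01]
(-53, 32, -6) world [455.  -5. 160.] shift units [-0.6  0.7 -0. ]
(-59, 20, -6) world [452. -18. 157.] shift units [-0.3  0.6 -0. ]
```

```bash
python3 -m creep '[[-0.4,0.02,0.03,0,0,0],[-0.4,0.02,0.03,0,0,0],[-0.4,0.02,0.03,0,0,0],[-0.4,0.02,0.03,0,0,0],[-0.4,0.02,0,0,0,0],[-0.38,0,0,0,0,0],[-0.45,0.23,0,0,0,0],[-0.45,0.23,0,0,0,0],[-0.45,0.24,0,0,0,0],[-0.3,0.35,0,0,0,0],[-0.3,0.35,0,0,0,0],[-0.15,0.3,0,0,0,0],[-0.15,0.3,0,0,0,0],[0,0,0,0,0,0],[0,0,0,0,0,0]]' 1
python3 plan.py '[]'; python3 look.py f
```

```text
clock: 14.6
tool_pos: [452.0, -16.3, 158.7]
tool_rot: [[0.847, 0.203, 0.492], [0.17, -0.979, 0.111], [0.504, -0.01, -0.864]]
force: [0.4, 10.3, 0.2]
grip_width: -0.003
t 14.6 hinge-frame [-58.4  22.   -4.9] pos [452.  -16.3 158.7] F [ 0.4 10.3  0.2] w -0.0
turn units [-0.09 -0.04 -0.02]
```

View pics/f.png

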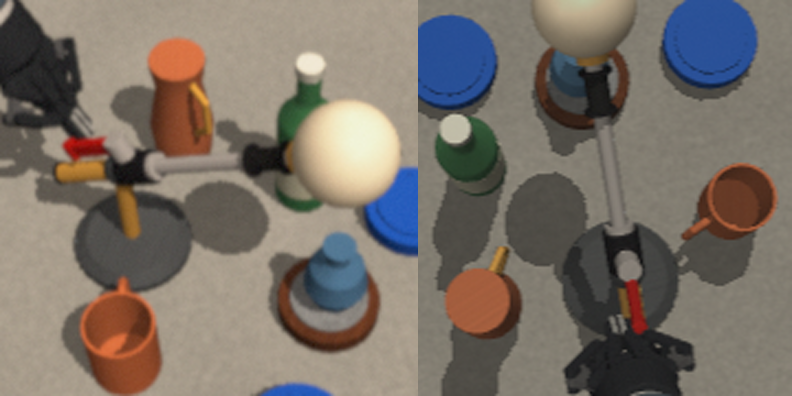

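The lever is back at its initial picture position (end at top crop 637,328), with 10 N against its stop. Retract and check.

```bash
python3 -m creep '[[0,-0.5,0,0,0,0],[0,-0.8,0,0,0,0],[-0.3,-0.5,-0.5,0,0,0],[-0.3,0,-1,0,0,0],[-0.3,0,-1,0,0,0],[-0.3,0,-1,0,0,0],[-0.5,0,-1,0,0,0],[-0.5,0,-1,0,0,0],[0,0,0,0,0,0],[0,0,0,0,0,0],[0,0,0,0,0,0],[0,0,0,0,0,0],[0,0,0,0,0,0],[0,0,0,0,0,0]]' 1
python3 look.py g; python3 - <<'E'
from plan import *
show()
def red(c,roi):
    x0,y0,x1,y1=roi;H,S,V=[x.astype(int) for x in cv2.split(cv2.cvtColor(c["image"][y0:y1,x0:x1],cv2.COLOR_RGB2HSV))]
    m=((H<5)|(H>174))&(S>190)&(V>90);return np.argwhere(m)[:,::-1].mean(0)+[x0,y0],m.sum()
for v,roi in(("scene",(190,180,235,215)),("top",(290,240,325,300))): print(v,red(load(v+"0"),roi),red(load(v+"_g"),roi))
P=tri([tuple(map(np.squeeze,ray(load("scene_g"),(346/2.2+170,153/2.2+130)))),tuple(map(np.squeeze,ray(load("top_g"),(285.5,133.0))))]);print("shade",P,proj(load("top_g"),P))
for n in("scene","top"):
    a,b=[load(n+x)["image"].astype(int) for x in("_a" if 0 else "0","_g")]
    d=np.abs(a-b).max(2)>40; nl,_,st,_=cv2.connectedComponentsWithStats(d.astype(np.uint8)); print(n,[s.tolist() for s in st[1:] if s[4]>25])
E
```

```text
clock: 15.87
tool_pos: [415.9, -9.9, 244.3]
tool_rot: [[0.871, 0.209, 0.445], [0.177, -0.978, 0.114], [0.459, -0.021, -0.888]]
force: [-0.4, -0.2, 0.2]
grip_width: -0.0
t 15.9667 hinge-frame [-44.9  35.3  86.6] pos [416.  -10.  244.8] F [ 0.1 -1.  -0.3] w 0.0
turn units [-0.19  0.39 -0.01]
scene (array([207.66346154, 196.68269231]), np.int64(104)) (array([207.66346154, 196.68269231]), np.int64(104))
top (array([308.42372881, 270.41525424]), np.int64(118)) (array([308.42372881, 270.21186441]), np.int64(118))
shade [742.82130922  21.98405172 285.63736542] [[285.25287114 132.70982995]]
scene [[0, 0, 32, 38, 544], [32, 0, 97, 65, 3524], [0, 10, 20, 55, 688], [94, 36, 59, 63, 1201], [91, 40, 25, 20, 59], [134, 55, 11, 15, 95], [78, 65, 9, 5, 26], [77, 72, 19, 16, 151], [60, 81, 136, 82, 4692], [103, 83, 19, 24, 140], [84, 92, 12, 6, 31], [0, 104, 56, 125, 2934], [53, 114, 21, 33, 311], [52, 136, 15, 15, 39], [55, 153, 20, 13, 143], [107, 156, 72, 39, 1075], [270, 175, 82, 49, 2929], [235, 197, 35, 25, 461], [262, 213, 30, 32, 489]]
top [[265, 108, 40, 34, 1022], [272, 146, 24, 7, 121], [269, 153, 41, 42, 1230], [289, 185, 24, 43, 362], [250, 208, 37, 40, 766], [258, 249, 19, 23, 261], [272, 291, 67, 64, 2041], [298, 335, 35, 12, 61], [234, 345, 70, 75, 2171], [300, 349, 15, 19, 192], [319, 373, 18, 8, 74], [340, 374, 13, 9, 50], [305, 394, 12, 26, 233], [549, 395, 11, 25, 166], [319, 398, 60, 22, 908], [384, 407, 10, 13, 77], [281, 413, 7, 7, 29]]
```

View pics/g.png

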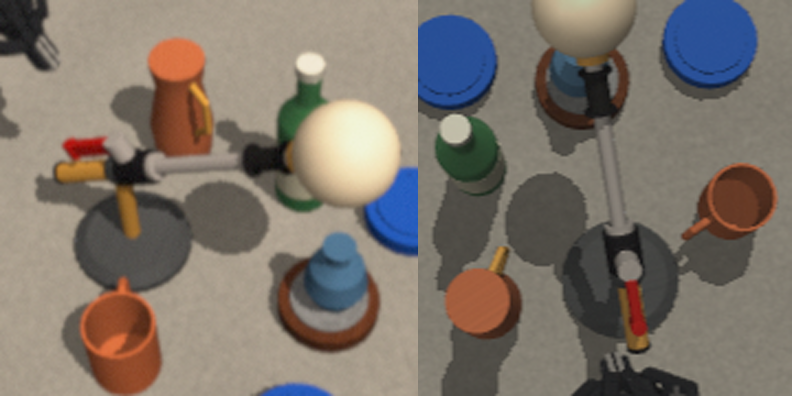

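The lever matches its start picture to 0.2 px. The shade is at (743,22) against the plinth at about (744,21), the goods haven't moved, and the arm is clear. Handing in.

```bash
python3 -c "
from station import *
print(job_done())"
```

```text
the job is handed in; nothing more can be done
None
```

I opened the lever to about 1.45 rad and drew the boom out about 96 mm by its grip. I then pushed the lever back to its stop, moved the arm clear, and handed the job in at about 16 s of the 61 s allowed.

Last checks, all made from the camera images; `job_done()` gave no verdict:
- **Shade:** its centre is at about (743, 22) mm and the plinth's centre at about (744, 21) mm. That leaves an estimated 2 mm offset, plus a few mm of measuring uncertainty, against the 15 mm limit. My plinth measurements differed from each other by about 3 mm.
- **Lever:** its picture position matches the closed start position to 0.2 px in both views. The last push met its stop at about 10 N.
- **Goods:** the vase, bottle, jug and mug show no visible movement in the before-and-after pictures.
- **Robot:** the gripper is clear of everything, with contact force at about zero. I planned the path to stay off the shade, and the pictures show no contact, though nothing measured it directly.

No check failed.

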